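# Snap the missing foot onto an upturned mini computer and keep it pressed home

### The arm

A 7-joint arm with a two-finger parallel gripper is mounted at the origin on the work surface. World frame = base frame: x ahead of the robot, y to its left, z up, the work surface at z = 0. Lengths are in m, angles in rad, forces in N, time in s.
With the tool pointing down it reaches from about 0.35 to 0.9 m from the base axis. Payload 19.9 kg.
Tool frame: the origin (TCP) lies on the centre line of the jaws, within the pads' length; the fingertips stand 11 mm ahead of it and the grasp point (between the pads) lies 8 mm behind it (robot.tips_ahead is the distance from the TCP to the fingertips, in m); z points along the fingers, y is the line along which they close (so a half turn about z gives the same grasp; the last joint's range is limited). The gripper opens to 85 mm and grips with 20 to 120 N. Pads are 22 mm wide; open, the fingers measure 114 mm over their backs; the gripper's body (76 mm by 85 mm) begins 54 mm behind the grasp point. The pads swing forward as they close: fully open they stand 13 mm farther back than shut.
Start: joints at [1.097, 0.417, -0.01, 1.614, 0.005, 1.111, -0.053], TCP at [0.262, -0.567, 0.242] pointing down, gripper open.
Joint ranges: [-2.81, 2.81], [-0.39, 2.02], [-1.27, 1.25], [0.06, 2.57], [-1.19, 4.33], [0.19, 2], [-2.82, 2.82]. Speed limits (rad/s): [1.89, 1.89, 2.39, 2.39, 3.01, 3.01, 3.01].

### API

Orientations are given as a rotation vector (axis times angle).
In Python, from bench import robot, cams gives the robot as it stands. The module is installed in compiled form; this text tells all that it offers.
- The arm moves only by the tool send_rows, never from a script. Its argument "deltas" is a list of rows, each a list of 7 numbers: the shift along the tool's x, y, z in cm, then the turn, a rotation vector about the tool's x, y, z in degrees, then the opening in per cent of the stroke, from 0 (shut) to 100 (fully open). In form: [[dx, dy, dz, rx, ry, rz, grip], ...]. A call has 1 to 8 rows; each row is the pose to reach, as a shift and turn from the pose commanded when the call began, along the tool's axes at that moment; what a row does not reach only later rows make up. A row lasts 1/12 s, in which the tool goes at most 41.7 mm and 7.16 degrees, less where a joint would pass 70% of its speed; a pose out of reach is approached as far as the arm can. A call with a gripper value outside its range is refused whole. The fingers move at their own pace and stop on an object; "newtons" is the grip in N (left out, the last holds). Time passes only in rows, so rows that repeat a pose let the fingers close. It gives the time, the measured TCP pose, the force, the opening and the grip force at its end, in the units of the state.
- robot.observe(): the state, without advancing time (a new reading comes with each control period).
- cams.camera(name): name is "scene" or "top"; returns (picture, depth): 384x512x3 uint8, blue, green, red; 384x512 float32, m along the optical axis (not along the pixel's ray), 0 where there is no reading.
- cams.calibration(name): a dict with "vertical_fov" (degrees; the focal length in pixels is half the picture's height over the tangent of half this angle, whatever the lens; pixels are square), "cx", "cy" (the principal point, pixels), "distortion" ([k1, k2, p1, p2, k3] as OpenCV has them; the pictures are not rectified), "xyz" and "orientation" of the camera in the world. Camera axes: x right, y down, z forward; pixel columns grow to the right and rows downward; lengths in m; the calibration is good to about 2 mm. A picture is of the moment at which its call begins. calibration takes no time and is no camera call.
- robot.sign_off(): hands the job in; it is judged then, once.
The state is a dict: "time": time; "joint_positions": joint angles; "dq": joint speeds; "joint_efforts": joint torques, N m; "tool_pos": TCP position; "ee_rot": TCP orientation; "wrist_force": force on the tool from outside, world axes, zero at the start; "moment": the same for the moment, N m; "grip_width": opening from 0.0 (shut) to 1.0 (fully open); "grasp_force": force on a finger pad.
Only numpy, scipy, OpenCV 4.12 (cv2) and the standard library are available. Lean on these libraries where they do the work, as an engineer would, in place of code of your own. Each camera call takes 0.05 s, during which the arm holds its last target. There are 200 camera calls.

### The job

The small computer lies upside down on the desk and one of its four feet is missing: take the tall round spare foot from the parts mat, set it over the bare stud and press it straight down, through the click, until it sits fully home. Keep pushing down after the click and finish with the gripper still pressing the foot firmly down, with some 10 N or more; do not let go or back off. Leave the other two spare feet, the square one and the low flat one, where they lie.

Things in the scene. Friction and masses are not known exactly. Their poses are not given: they have to be found in the camera images.
- foot: The tall round spare foot: a black rubber-covered cap, 36 mm diameter, 25 mm high, about 30 g, standing upright on the parts mat with its hollow side down. Origin: centre of its underside (its open rim), z axis up through its closed top; yaw has no meaning. Inside: a cavity 26 mm wide and 19.5 mm deep, with a 20.4 mm bore lip over the lowest 3 mm.
- stud (a point): Root of the bare snap stud at the corner that has no foot: the centre of its base, on the computer's upturned underside, 45 mm above the desk; z up. The grey upright stud is 18 mm in diameter and 18 mm high, its top 3.5 mm tapered to 12.4 mm. When the foot is fully home its origin lies at this point.
- stud_top (a point): Top centre of the stud, 18 mm above its root. Six sprung bumps stand 3 mm out of the stud's side (24 mm across), 7.3 mm above the root. A foot lowered on meets them with its rim about 11 mm above the root. Passing takes about 10 to 16 N, rising over some 3 mm; then the force drops (the click) and it goes down easily till its rim bears on the case. It then stays on by itself.
- mini_pc: The upturned mini computer, fixed to the desk: aluminium box 160 x 160 x 45 mm, any yaw. Origin: centre of its face on the desk, z up, x and y along its sides. The bare stud is at its (+56, +56) mm corner; three feet, 36 mm diameter and 25 mm high like the spare, are fitted at (+56,-56), (-56,+56) and (-56,-56) mm.
- mat: The parts mat, fixed, grey, 250 x 130 x 3 mm; origin: centre of its underside, x along its length. The three spare feet stand on it in a row along its x axis near -75, 0 and +75 mm, in any order.
- square_foot: A spare foot for another machine: black rubber block 34 x 34 x 25 mm on the mat, origin: centre of its underside. To be left alone.
- low_foot: A spare foot for another machine: black rubber disc 36 mm diameter, only 10 mm high, on the mat, origin: centre of its underside. To be left alone.
Mind the look-alikes: they are no part of the job. Of the things shaped like the mini_pc, the aluminium one is meant.

How it is judged:
By the outcome, as a careful person would: the job done as asked, in the order asked, and still so for the second after the job is handed in, while the arm keeps its last pose, push and grip.
It also fails if it takes over 38 s, if anything falls off the work surface, if the arm or the gripper's body presses on something with over 40 N, if the wrist force passes 120 N, or if a joint passes its speed limit or range.

## Working session

There is one attempt and no reset: what is moved stays moved. The work goes in short steps, Python scripts to look and compute and a tool call to move; the robot and the scene stay as the last step left them, time stands still between calls to the robot, and variables do not carry over. Pictures are saved under pics/ and viewed, at most 10 in all, crops included, and the job is handed in when it is done.

Besides the shell and the picture viewer there is one more tool, called after "Call:" by a JSON object that holds its "name" and its "arguments". send_rows: Moves the arm, as the interface text tells. Its arguments: {"type":"object","properties":{"deltas":{"type":"array","items":{"type":"array","items":{"type":"number"}}},"newtons":{"type":"number"}},"required":["deltas"]}

```bash
mkdir -p pics; python3 - <<'E'
from bench import robot,cams
import cv2,numpy as np
for n in ("scene","top"):
    p,d=cams.camera(n); cv2.imwrite(f"pics/{n}0.png",p); np.save(f"{n}0.npy",d); print(n,cams.calibration(n))
print(robot.observe(), robot.tips_ahead)
E
```

```text
scene {'vertical_fov': 46.278764499096205, 'cx': 251.03186070591943, 'cy': 189.38980220451143, 'distortion': array([-0.02405183,  0.        ,  0.        ,  0.        ,  0.        ]), 'xyz': array([ 0.98995293, -0.54418883,  0.96143438]), 'orientation': array([-2.27166882, -0.82003774,  0.33948021])}
top {'vertical_fov': 43.94428221764918, 'cx': 242.70584426202862, 'cy': 186.67241220451524, 'distortion': array([-0.18776319,  0.        ,  0.        ,  0.        ,  0.        ]), 'xyz': array([0.29164672, 0.08412235, 1.65615323]), 'orientation': array([-2.19250321,  2.1536025 , -0.0875025 ])}
{'time': 0.1, 'joint_positions': array([ 1.09648691,  0.41791473, -0.01029285,  1.6141335 ,  0.00470152,
        1.1106667 , -0.05299327]), 'dq': array([ 3.63267232e-04, -2.06417753e-03,  1.83319948e-03, -1.73940666e-03,
       -1.78387708e-03,  3.54814974e-05,  1.86213719e-04]), 'joint_efforts': array([ 9.71034751e-04, -8.65831089e+01,  6.79412819e-01, -4.35638058e+01,
        1.90766860e-02,  4.93554660e-03,  3.77686285e-05]), 'tool_pos': array([ 0.26199951, -0.5671015 ,  0.24171437]), 'ee_rot': array([-3.06728976e+00, -6.74345539e-01,  5.08796886e-04]), 'wrist_force': array([ 0.16033454, -0.47468871, -0.66167618]), 'moment': array([ 0.01987111, -0.05064672,  0.00665612]), 'grasp_force': 0.0, 'grip_width': 0.9999480228738212} 0.011
```

View pics/scene0.png

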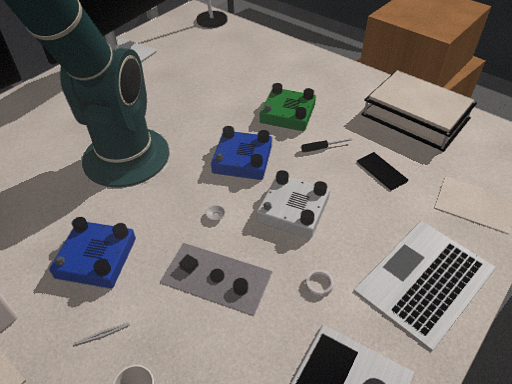

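View pics/top0.png

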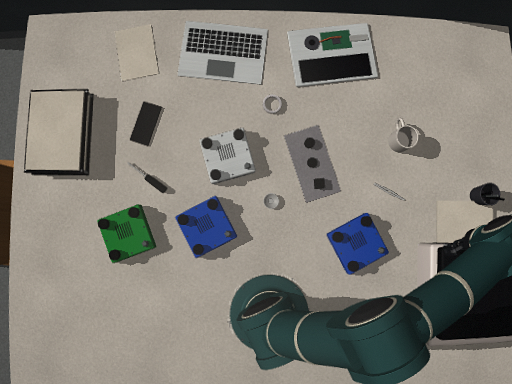

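The top view shows the mat with the square foot at (319,183) and two round feet at (312,162) and (309,143). The aluminium box is at (228,156), and its bare stud is near (247,172). In the scene view the feet are at (188,264), (217,275) and (240,287), and the stud is near (265,205). These could be mistaken for the spare foot: the square foot, the two discs, and the feet fitted to the boxes. I'll check heights by depth and take a close crop.

```bash
cat > h.py <<'E'
import cv2,numpy as np
from bench import robot,cams
from scipy.spatial.transform import Rotation as R
def K(c): 
    f=192/np.tan(np.radians(c["vertical_fov"])/2); return np.array([[f,0,c["cx"]],[0,f,c["cy"]],[0,0,1]])
def ray(n,uv):
    c=cams.calibration(n); q=cv2.undistortPoints(np.array(uv,float).reshape(-1,1,2),K(c),c["distortion"]).reshape(-1,2)
    return c["xyz"],R.from_rotvec(c["orientation"]).as_matrix()@np.c_[q,np.ones(len(q))].T
def plane(n,uv,z):
    o,d=ray(n,uv); return (o[:,None]+d*((z-o[2])/d[2])).T
def depthpts(n,uv,dep):
    o,d=ray(n,uv); return (o[:,None]+d*dep).T
def proj(n,P):
    c=cams.calibration(n); r=R.from_rotvec(c["orientation"]).as_matrix().T
    return cv2.projectPoints(np.array(P,float).reshape(-1,3),cv2.Rodrigues(r)[0],-r@c["xyz"],K(c),c["distortion"])[0].reshape(-1,2)
E
python3 - <<'E'
from h import *
B={"top":(195,120,345,205),"scene":(155,165,335,315)}
for n,(x0,y0,x1,y1) in B.items():
    p=cv2.imread(f"pics/{n}0.png"); dep=np.load(f"{n}0.npy")
    m=(p.max(2)<48).astype(np.uint8); m[:y0]=0;m[y1:]=0;m[:,:x0]=0;m[:,x1:]=0
    k,l,s,c=cv2.connectedComponentsWithStats(m)
    for i in range(1,k):
        if s[i,4]<40: continue
        v,u=np.where((l==i)&(dep>0)); P=depthpts(n,np.c_[u,v],dep[v,u]); top=np.percentile(P[:,2],90)
        t=P[P[:,2]>top-.006]; 
        print(n,c[i].round(1),s[i],"top z",top.round(4),"xy",t[:,:2].mean(0).round(4),"ext",np.ptp(t[:,:2],axis=0).round(3))
a=cv2.imread("pics/top0.png")[115:210,190:350]; b=cv2.imread("pics/scene0.png")[165:315,155:335]
a=cv2.resize(a,None,fx=2.4,fy=2.4,interpolation=3); b=cv2.resize(b,None,fx=2.2,fy=2.2,interpolation=3)
o=np.zeros((330,800,3),np.uint8); o[:a.shape[0],:a.shape[1]]=a; o[:b.shape[0],390:390+b.shape[1]]=b
cv2.imwrite("pics/crop1.png",o)
E
```

```text
top [238.4 134.4] [234 130  10  10  74] top z 0.075 xy [0.6094 0.1161] ext [0.027 0.031]
top [206.8 142.9] [202 138  10  11  73] top z 0.0738 xy [0.579  0.2213] ext [0.031 0.031]
top [309.4 142.6] [304 138  11  10  82] top z 0.0322 xy [ 0.5944 -0.1325] ext [0.029 0.032]
top [312.  162.3] [308 158   9  10  73] top z 0.0179 xy [ 0.5264 -0.1415] ext [0.029 0.025]
top [215.4 174.4] [211 170  10  10  75] top z 0.0746 xy [0.4716 0.1894] ext [0.028 0.031]
top [318.8 183.4] [314 179  11  10  97] top z 0.0324 xy [ 0.4512 -0.1676] ext [0.029 0.032]
top [212.4 202.2] [208 200  10   5  43] top z 0.0742 xy [0.3773 0.1969] ext [0.014 0.027]
scene [281.9 177. ] [276 171  12  13 132] top z 0.0712 xy [0.4762 0.1896] ext [0.033 0.034]
scene [319.8 188.2] [314 182  13  14 140] top z 0.071 xy [0.5829 0.2208] ext [0.031 0.035]
scene [306.8 217. ] [301 210  13  15 159] top z 0.0714 xy [0.6144 0.1142] ext [0.031 0.033]
scene [188.3 263.9] [180 255  18  19 196] top z 0.0285 xy [ 0.4567 -0.1674] ext [0.036 0.034]
scene [216.5 275.3] [210 269  14  14 144] top z 0.0142 xy [ 0.5296 -0.1431] ext [0.034 0.032]
scene [240.  286.3] [233 278  15  18 191] top z 0.0291 xy [ 0.5979 -0.1329] ext [0.034 0.033]
```

View pics/crop1.png

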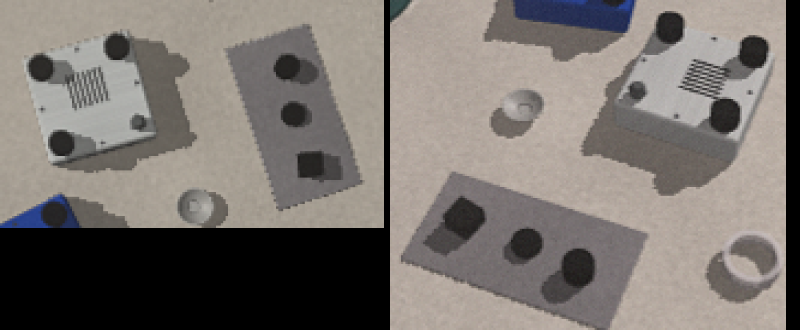

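The crop confirms it. The tall round foot is at top (309,143) / scene (240,286), with its top at z≈0.029, and the low one is the middle disc. The aluminium box's bare grey stud is at top (247,166) / scene (266,206). Next I'll refine both points with two-view rays through the mid-height centres.

```bash
python3 - <<'E'
from h import *
T={"top":[(238.4,134.4),(206.8,142.9),(215.4,174.4),(309.4,142.6)],"scene":[(306.8,217),(319.8,188.2),(281.9,177),(240,286.3)]}
A={}
for n in T:
    f=plane(n,T[n][:3],.0575)[:,:2]; s=f[0]+f[2]-f[1]; s=(f[0]+f[2])/2*2-f[1]
    ft=plane(n,T[n][3:],.0155)[0,:2]; A[n]=(s,ft); d=lambda i,j:np.linalg.norm(f[i]-f[j]).round(4)
    c=(f[0]+f[2])/2; ctr=c
    # direct stud: grey disc; print predicted pixel for check
    print(n,"stud",s.round(4),"foot",ft.round(4),"sides(.112)",d(0,1),d(1,2),"diag",d(0,2),"pred px",proj(n,[[*s,.063]]).round(1))
# triangulate tall foot & feet to check z
for a,b in zip(T["top"],T["scene"]):
    o1,d1=ray("top",[a]);o2,d2=ray("scene",[b]);d1=d1[:,0];d2=d2[:,0]
    t=np.linalg.lstsq(np.c_[d1,-d2],o2-o1,rcond=None)[0]; p,q=o1+t[0]*d1,o2+t[1]*d2; print(((p+q)/2).round(4),np.linalg.norm(p-q).round(4))
r=R.from_rotvec(robot.observe()["ee_rot"]).as_matrix(); print(r.round(3))
ft=(A["top"][1]+A["scene"][1])/2; tgt=np.array([*ft,.15]); print("cm to above foot",(r.T@(tgt-robot.observe()["tool_pos"])*100).round(2))
E
```

```text
top stud [0.5032 0.0828] foot [ 0.5949 -0.1337] sides(.112) 0.1117 0.1123 diag 0.1578 pred px [[247.2 165.6]]
scene stud [0.5055 0.0849] foot [ 0.5961 -0.132 ] sides(.112) 0.112 0.1119 diag 0.1584 pred px [[267.1 203. ]]
[0.6119 0.1157 0.0573] 0.0025
[0.5805 0.2227 0.0579] 0.0021
[0.4731 0.1909 0.0579] 0.0027
[ 0.5956 -0.1329  0.0158] 0.0021
[[ 0.908  0.419 -0.001]
 [ 0.419 -0.908  0.001]
 [-0.    -0.001 -1.   ]]
cm to above foot [ 48.49 -25.42   9.19]
```

Call:
{"name": "send_rows", "arguments": {"deltas": [[3,-1.6,0.4,0,0,1,100],[6.5,-3.4,1,0,0,3,100],[10,-5.3,1.5,0,0,5,100],[13.5,-7.1,2,0,0,7,100],[17,-9,2.5,0,0,9,100],[20.5,-10.8,3,0,0,10,100],[24,-12.6,3.5,0,0,11,100],[27.5,-14.5,4,0,0,11.2,100]], "newtons": 100}}

```text
time: 0.77
tool_pos: [0.4517, -0.3187, 0.202]
ee_rot: [-3.12, -0.37, 0.0]
wrist_force: [0.4, -0.5, 0.3]
grip_width: 0.998
grasp_force: 0.0
```

```bash
cat > go.py <<'E'
import sys
from h import *
s=robot.observe(); r=R.from_rotvec(s["ee_rot"]).as_matrix()
print("t",s["time"],"p",s["tool_pos"].round(4),"yaw y",np.degrees(np.arctan2(r[1,1],r[0,1])).round(2),"F",s["wrist_force"].round(1),"grip",round(s["grip_width"],3),round(s["grasp_force"],1),"tilt",r[:,2].round(3),"q",s["joint_positions"].round(2))
t=np.array([float(a) for a in sys.argv[1:4]]); print("cm",(r.T@(t-s["tool_pos"])*100).round(2))
E
python3 go.py .5955 -.133 .1
```

```text
t 0.7667 p [ 0.4517 -0.3187  0.202 ] yaw y -76.48 F [ 0.4 -0.5  0.3] grip 0.998 0.0 tilt [-0.  0. -1.] q [ 0.65  0.34 -0.11  1.83  0.04  0.98 -0.81]
cm [ 18.33 -14.69  10.19]
```

Call:
{"name": "send_rows", "arguments": {"deltas": [[3,-2.4,1.2,0,0,0,100],[6,-4.8,2.5,0,0,0,100],[9,-7.2,3.8,0,0,0,100],[12,-9.6,5.2,0,0,0,100],[15,-12,6.8,0,0,0,100],[17.5,-14,8.4,0,0,0,100],[18.3,-14.7,10,0,0,0,100],[18.3,-14.7,10.2,0,0,0,100]]}}

```text
time: 1.43
tool_pos: [0.5944, -0.1304, 0.0971]
ee_rot: [-3.116, -0.379, 0.005]
wrist_force: [-0.4, 0.4, -1.3]
grip_width: 1.0
grasp_force: 0.0
```

```bash
python3 go.py .5955 -.133 .018
```

```text
t 1.4333 p [ 0.5944 -0.1304  0.0971] yaw y -76.13 F [-0.4  0.4 -1.3] grip 1.0 0.0 tilt [-0.003  0.002 -1.   ] q [ 0.29  0.56 -0.16  1.76  0.11  0.83 -1.25]
cm [0.07 0.3  7.91]
```

Call:
{"name": "send_rows", "arguments": {"deltas": [[0,0,1,0,0,0,100],[0,0,2.5,0,0,0,100],[0,0,3.5,0,0,0,100],[0,0,4,0,0,0,100],[0,0,4,0,0,0,100],[0,0,4,0,0,0,100]]}}

```text
time: 1.93
tool_pos: [0.5942, -0.135, 0.0605]
ee_rot: [3.12, 0.371, -0.0]
wrist_force: [0.1, 0.5, -0.0]
grip_width: 1.0
grasp_force: 0.0
```

```bash
python3 go.py .5955 -.133 .018
```

```text
t 1.9333 p [ 0.5942 -0.135   0.0605] yaw y -76.45 F [ 0.1  0.5 -0. ] grip 1.0 0.0 tilt [-0. -0. -1.] q [ 0.29  0.61 -0.15  1.77  0.13  0.76 -1.26]
cm [ 0.18 -0.17  4.25]
```

Call:
{"name": "send_rows", "arguments": {"deltas": [[0.15,-0.17,1,0,0,0,100],[0.17,-0.17,2.2,0,0,0,100],[0.17,-0.17,3.3,0,0,0,100],[0.17,-0.17,4,0,0,0,100],[0.17,-0.17,4.2,0,0,0,100],[0.17,-0.17,4.2,0,0,0,100],[0.17,-0.17,4.2,0,0,0,100]]}}

```text
time: 2.52
tool_pos: [0.5956, -0.1324, 0.0183]
ee_rot: [-3.119, -0.372, 0.0]
wrist_force: [0.8, 0.1, -0.2]
grip_width: 0.996
grasp_force: 0.0
```

```bash
python3 go.py .5955 -.133 .018;python3 - <<'E'
from h import *
o=[]
for n,(x,y) in {"top":(309,150),"scene":(235,270)}.items():
    p,d=cams.camera(n); o.append(cv2.resize(p[y-50:y+50,x-50:x+50],(400,400),interpolation=3))
cv2.imwrite("pics/g1.png",np.hstack(o))
E
```

```text
t 2.5167 p [ 0.5956 -0.1324  0.0183] yaw y -76.4 F [ 0.8  0.1 -0.2] grip 0.996 0.0 tilt [-0.  0. -1.] q [ 0.27  0.68 -0.14  1.78  0.14  0.69 -1.28]
cm [-0.02  0.06  0.03]
```

View pics/g1.png

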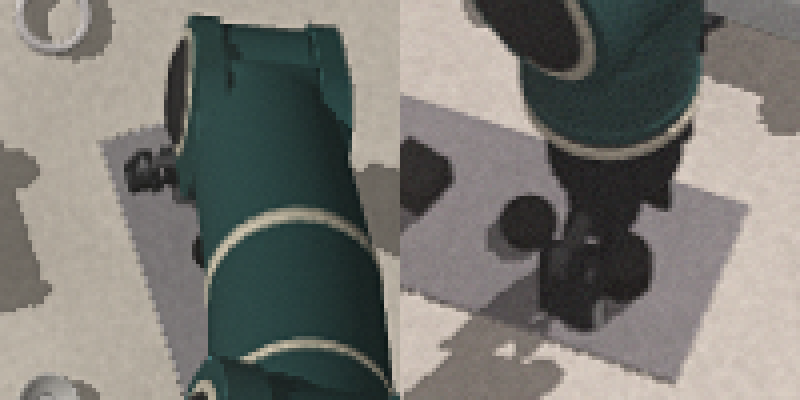

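The gripper stands over the tall foot, which is right of centre in the scene crop and lies between the fingers. The low foot is clear at left, so I'm closing.

Call:
{"name": "send_rows", "arguments": {"deltas": [[0,0,0,0,0,0,10],[0,0,0,0,0,0,10],[0,0,0,0,0,0,10],[0,0,0,0,0,0,10],[0,0,0,0,0,0,10],[0,0,0,0,0,0,10],[0,0,0,0,0,0,10],[0,0,0,0,0,0,10]], "newtons": 100}}

```text
time: 3.28
tool_pos: [0.5958, -0.1325, 0.019]
ee_rot: [3.119, 0.372, 0.001]
wrist_force: [-3.0, 0.6, 10.5]
grip_width: 0.387
grasp_force: 99.0
```

```bash
python3 go.py .5955 -.133 .14
```

```text
t 3.2833 p [ 0.5958 -0.1325  0.019 ] yaw y -76.4 F [-3.   0.6 10.5] grip 0.387 99.0 tilt [ 0.001 -0.    -1.   ] q [ 0.27  0.68 -0.14  1.78  0.14  0.69 -1.28]
cm [ -0.04   0.05 -12.1 ]
```

Call:
{"name": "send_rows", "arguments": {"deltas": [[0,0,-1,0,0,0,10],[0,0,-3,0,0,0,10],[0,0,-6,0,0,0,10],[0,0,-9,0,0,0,10],[0,0,-12,0,0,0,10],[0,0,-13,0,0,0,10],[0,0,-13,0,0,0,10]]}}

```text
time: 3.87
tool_pos: [0.5969, -0.1327, 0.1518]
ee_rot: [3.118, 0.372, 0.007]
wrist_force: [-0.1, -0.3, -0.2]
grip_width: 0.387
grasp_force: 99.3
```

```bash
python3 go.py .5045 .084 .15
```

```text
t 3.8667 p [ 0.5969 -0.1327  0.1518] yaw y -76.41 F [-0.1 -0.3 -0.2] grip 0.387 99.3 tilt [ 0.005 -0.001 -1.   ] q [ 0.3   0.49 -0.17  1.73  0.1   0.92 -1.25]
cm [ -3.89 -23.23   0.11]
```

Call:
{"name": "send_rows", "arguments": {"deltas": [[-0.3,-2,0,0,0,0,10],[-0.9,-5,0,0,0,0,10],[-1.4,-8.5,0,0,0,0,10],[-2,-12,0,0,0,0,10],[-2.6,-15.5,0,0,0,0,10],[-3.1,-18.5,0,0,0,0,10],[-3.6,-21.5,0,0,0,0,10],[-3.9,-23.2,0,0,0,0,10]]}}

```text
time: 4.53
tool_pos: [0.5012, 0.0869, 0.1477]
ee_rot: [-3.118, -0.376, 0.002]
wrist_force: [0.2, 0.5, -0.4]
grip_width: 0.387
grasp_force: 99.4
```

Call:
{"name": "send_rows", "arguments": {"deltas": [[0,0,1,0,0,0,10],[0,0,2,0,0,0,10],[0,0,2.5,0,0,0,10],[0,0,2.5,0,0,0,10],[0,0,2.5,0,0,0,10],[0,0,2.5,0,0,0,10]]}}

```text
time: 5.03
tool_pos: [0.5033, 0.0833, 0.1233]
ee_rot: [3.12, 0.37, -0.0]
wrist_force: [-0.0, -0.5, -0.3]
grip_width: 0.386
grasp_force: 99.4
```

```bash
python3 go.py .5045 .084 .085;python3 - <<'E'
from h import *
o=[]
for n,(x,y) in {"top":(247,166),"scene":(266,195)}.items():
    p,d=cams.camera(n); cv2.imwrite(f"pics/{n}2.png",p); np.save(f"{n}2.npy",d); o.append(cv2.resize(p[y-40:y+40,x-40:x+40],(400,400),interpolation=3))
cv2.imwrite("pics/g2.png",np.hstack(o))
E
```

```text
t 5.0333 p [0.5033 0.0833 0.1233] yaw y -76.46 F [-0.  -0.5 -0.3] grip 0.386 99.4 tilt [-0. -0. -1.] q [-0.02  0.38 -0.24  1.99  0.13  0.78 -1.67]
cm [ 0.13 -0.04  3.83]
```

View pics/g2.png

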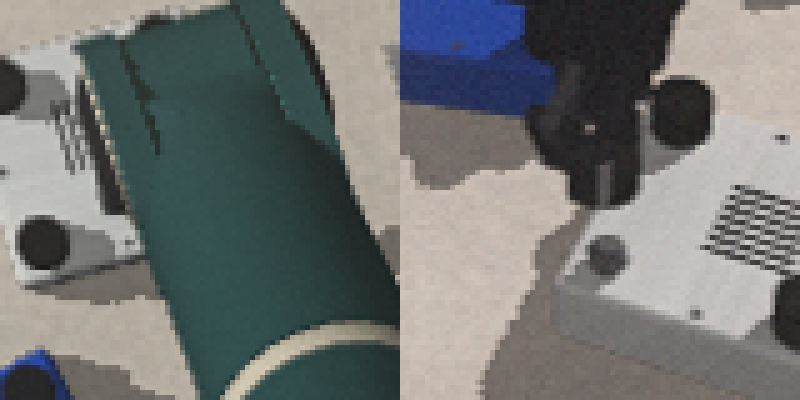

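The scene crop shows the held foot at (267,193), with the stud below it at (267,206). I'll check the sideways offset in numbers.

```bash
python3 - <<'E'
from h import *
p=cv2.imread("pics/scene2.png").astype(int); g=p.max(2)
for r in range(186,199): print(r,g[r,252:282])
for r in range(201,212): print(r,g[r,256:280])
a=np.linspace(0,2*np.pi,60)
def ring(c,rad,z): return np.c_[c[0]+rad*np.cos(a),c[1]+rad*np.sin(a),0*a+z]
q=proj("scene",ring((.5033,.0833),.018,.1073)); print("rim box",q.min(0),q.max(0))
q=proj("scene",np.r_[ring((.5045,.084),.009,.045),ring((.5045,.084),.009,.0595)]); print("stud box",q.min(0),q.max(0))
c=cams.calibration("scene");print(R.from_rotvec(c["orientation"]).as_matrix()[:,0])
E
```

```text
186 [128 120  76  40  38  40  37  41  45  44  44  44  39  41  44  42  43  43
  45  48  39  48  90 118 117 115 112 111 113 113]
187 [203 163  88  41  37  37  37  41  40  37  42  48  39  42  47  66  63  42
  43  43  41  45  88 115 114 108 108 109 120 157]
188 [196 197 182 127  76  59  45  37  37  40  40  44  43  59  92  90  58  41
  43  45  41  44  86 118 116 119 116 161 197 193]
189 [195 197 194 196 203 185 130  60  37  41  43  35  38  59  84  87  54  41
  38  43  41  46  96 118 117 159 195 191 189 191]
190 [194 192 189 194 197 199 192 129  37  35  43  41  39  58  84  88  57  35
  42  39  38  74 156 199 190 189 189 187 188 190]
191 [190 189 191 199 196 196 188 125  35  40  41  41  35  60  87  82  52  38
  39  40  34  72 160 191 189 184 183 187 187 189]
192 [193 192 192 193 202 201 192 128  30  40  41  42  39  61  86  82  50  39
  43  33  34  76 153 193 190 188 185 181 190 193]
193 [195 191 192 190 196 199 191 128  34  39  39  41  38  57  89  84  53  38
  39  34  39 108 174 190 189 188 182 190 189 189]
194 [190 191 190 191 188 194 200 148  46  35  42  41  43  58  88  80  45  32
  37  3
[... 1150 characters left out ...]
2 196 194 192 194]
207 [122 118 117 155 192 163 114  95  67  66  69  65  71  66  67 123 182 196
 194 195 191 196 193 194]
208 [118 116 136 176 166 110 122 109  79  70  63  66  80  68  93 163 199 197
 194 193 192 189 189 195]
209 [121 124 157 191 167 117 119 123 104  80  58  61  62 104 171 199 197 198
 191 194 195 194 195 197]
210 [119 141 144 114 113 114 121 118 120 117 100 101 106 168 199 196 199 196
 195 194 192 193 194 195]
211 [119 141 144 122 121 117 119 119 117 113 123 126 166 197 198 194 195 195
 193 194 191 196 195 197]
rim box [259.33334462 186.65349043] [273.21407447 196.81553468]
stud box [263.1312262  201.40514146] [269.91554915 210.01547743]
[ 0.76651574  0.64212636 -0.01128507]
```

Call:
{"name": "send_rows", "arguments": {"deltas": [[0.19,-0.07,1,0,0,0,10],[0.19,-0.07,2,0,0,0,10],[0.19,-0.07,3,0,0,0,10],[0.19,-0.07,3.7,0,0,0,10],[0.19,-0.07,4,0,0,0,10],[0.19,-0.07,4,0,0,0,10],[0.19,-0.07,4,0,0,0,10]], "newtons": 120}}

```text
time: 5.72
tool_pos: [0.5047, 0.0851, 0.0831]
ee_rot: [-3.119, -0.372, 0.001]
wrist_force: [-0.7, 0.0, -0.3]
grip_width: 0.383
grasp_force: 119.3
```

```bash
python3 go.py .505 .0845 .075;python3 - <<'E'
from h import *
x,y=266,195
p,d=cams.camera("scene"); cv2.imwrite("pics/scene3.png",p); cv2.imwrite("pics/g3.png",cv2.resize(p[y-30:y+30,x-30:x+30],(480,480),interpolation=3))
E
```

```text
t 5.7167 p [0.5047 0.0851 0.0831] yaw y -76.39 F [-0.7  0.  -0.3] grip 0.383 119.3 tilt [-0.  0. -1.] q [-0.04  0.45 -0.23  2.01  0.15  0.7  -1.69]
cm [0.01 0.07 0.81]
```

View pics/g3.png

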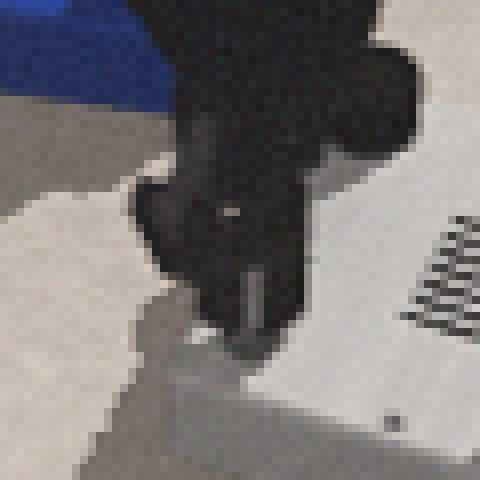

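The foot sits over the stud, whose base shows just below the rim at crop (255,350). I'll lower it gently onto the stud.

Call:
{"name": "send_rows", "arguments": {"deltas": [[0,0.05,0.15,0,0,0,10],[0,0.05,0.3,0,0,0,10],[0,0.05,0.45,0,0,0,10],[0,0.05,0.6,0,0,0,10],[0,0.05,0.75,0,0,0,10],[0,0.05,0.85,0,0,0,10],[0,0.05,0.9,0,0,0,10],[0,0.05,0.9,0,0,0,10]]}}

```text
time: 6.43
tool_pos: [0.5048, 0.0845, 0.0741]
ee_rot: [-3.119, -0.372, 0.0]
wrist_force: [-0.0, -0.9, 0.3]
grip_width: 0.383
grasp_force: 119.3
```

```bash
python3 go.py .505 .0845 .061
```

```text
t 6.4333 p [0.5048 0.0845 0.0741] yaw y -76.4 F [-0.  -0.9  0.3] grip 0.383 119.3 tilt [-0.  0. -1.] q [-0.04  0.46 -0.22  2.01  0.16  0.68 -1.7 ]
cm [0.02 0.01 1.31]
```

Call:
{"name": "send_rows", "arguments": {"deltas": [[0,0,0.1,0,0,0,10],[0,0,0.2,0,0,0,10],[0,0,0.3,0,0,0,10],[0,0,0.4,0,0,0,10],[0,0,0.4,0,0,0,10]]}}

```text
time: 6.85
tool_pos: [0.5053, 0.0843, 0.0706]
ee_rot: [3.119, 0.371, 0.001]
wrist_force: [-1.4, -2.5, 8.5]
grip_width: 0.374
grasp_force: 120.7
```

Call:
{"name": "send_rows", "arguments": {"deltas": [[0,0,0.1,0,0,0,10],[0,0,0.2,0,0,0,10],[0,0,0.2,0,0,0,10]]}}

```text
time: 7.1
tool_pos: [0.5051, 0.0842, 0.0685]
ee_rot: [3.119, 0.371, 0.001]
wrist_force: [-0.6, -2.4, 3.0]
grip_width: 0.38
grasp_force: 120.2
```

Call:
{"name": "send_rows", "arguments": {"deltas": [[0,0,0.1,0,0,0,10],[0,0,0.2,0,0,0,10],[0,0,0.2,0,0,0,10]]}}

```text
time: 7.35
tool_pos: [0.5048, 0.0841, 0.0661]
ee_rot: [3.119, 0.371, -0.0]
wrist_force: [2.3, -3.3, -4.1]
grip_width: 0.383
grasp_force: 119.6
```

Call:
{"name": "send_rows", "arguments": {"deltas": [[0,0,0.1,0,0,0,10],[0,0,0.2,0,0,0,10],[0,0,0.3,0,0,0,10],[0,0,0.3,0,0,0,10]]}}

```text
time: 7.68
tool_pos: [0.5046, 0.0843, 0.0627]
ee_rot: [3.119, 0.372, -0.001]
wrist_force: [2.6, -4.0, -11.1]
grip_width: 0.382
grasp_force: 120.0
```

Call:
{"name": "send_rows", "arguments": {"deltas": [[0,0,0.1,0,0,0,10],[0,0,0.2,0,0,0,10],[0,0,0.2,0,0,0,10]]}}

```text
time: 7.93
tool_pos: [0.5049, 0.085, 0.0613]
ee_rot: [-3.119, -0.372, -0.0]
wrist_force: [-1.1, 0.2, -1.0]
grip_width: 0.385
grasp_force: 120.7
```

Call:
{"name": "send_rows", "arguments": {"deltas": [[0,0,0.1,0,0,0,10],[0,0,0.2,0,0,0,10],[0,0,0.2,0,0,0,10],[0,0,0.2,0,0,0,10]]}}

```text
time: 8.27
tool_pos: [0.505, 0.085, 0.0609]
ee_rot: [3.119, 0.373, 0.001]
wrist_force: [-14.8, -3.1, 38.9]
grip_width: 0.381
grasp_force: 125.9
```

```bash
python3 go.py .505 .0845 .061; python3 - <<'E'
from h import *
x,y=266,195
p,d=cams.camera("scene"); cv2.imwrite("pics/scene4.png",p); cv2.imwrite("pics/g4.png",cv2.resize(p[y-30:y+30,x-30:x+30],(480,480),interpolation=3))
E
```

```text
t 8.2667 p [0.505  0.085  0.0609] yaw y -76.38 F [-14.8  -3.1  38.9] grip 0.381 125.9 tilt [ 0.001  0.    -1.   ] q [-0.05  0.49 -0.22  2.02  0.17  0.65 -1.71]
cm [-0.01  0.05 -0.01]
```

View pics/g4.png

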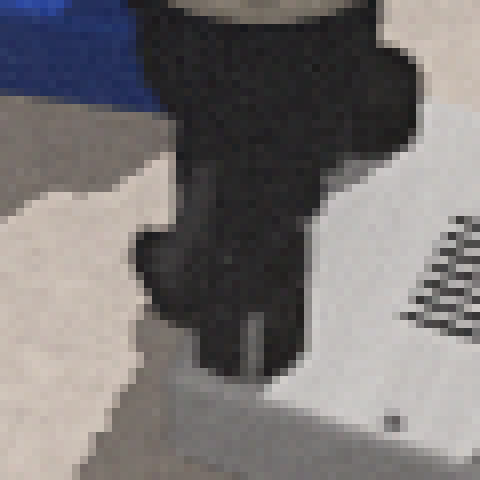

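The foot is home: the rim is at z≈0.045 with 39 N of push. I'll trim the push slightly, keeping it firm, and check that it holds steady.

Call:
{"name": "send_rows", "arguments": {"deltas": [[0,0,-0.03,0,0,0,10],[0,0,-0.03,0,0,0,10],[0,0,-0.03,0,0,0,10],[0,0,-0.03,0,0,0,10]]}}

```text
time: 8.65
tool_pos: [0.505, 0.085, 0.061]
ee_rot: [-3.119, -0.373, -0.001]
wrist_force: [-11.7, -2.0, 31.3]
grip_width: 0.381
grasp_force: 124.7
```

Call:
{"name": "send_rows", "arguments": {"deltas": [[0,0,0,0,0,0,10],[0,0,0,0,0,0,10],[0,0,0,0,0,0,10],[0,0,0,0,0,0,10],[0,0,0,0,0,0,10],[0,0,0,0,0,0,10]]}}

```text
time: 9.15
tool_pos: [0.505, 0.085, 0.061]
ee_rot: [-3.119, -0.373, -0.001]
wrist_force: [-11.8, -2.2, 31.3]
grip_width: 0.376
grasp_force: 124.7
```

Steady at 31 N with the foot home, so I'm handing in.

```bash
python3 -c "
from bench import robot
print(robot.sign_off())"
```

```text
the job is handed in; nothing more can be done
None
```

The tall round foot is snapped fully home on the bare stud (rim at about 45 mm). The gripper is still holding it down with a steady 31 N, the job took about 9 s, and the square and low feet were not touched.

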